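# Tighten the stone screw of a grain mill with its T-handle hex key

### The arm

A 6-joint arm with a two-finger parallel gripper is mounted at the origin on a cart in front of the work surface, level with it; the furniture and walls round the work are solid. World frame = base frame: x ahead of the robot, y to its left, z up, the work surface at z = 0. Lengths are in m, angles in rad, forces in N, time in s.
With the tool pointing down it reaches from about 0.25 to 0.725 m from the base axis. Payload 9.7 kg.
Tool frame: the origin (TCP) lies at the very end of the fingers, on their centre line; the grasp point (between the pads) lies 19 mm behind it (bot.tcp_to_grasp is the distance from the TCP to the grasp point, in m); z points along the fingers, y is the line along which they close (so a half turn about z gives the same grasp; the last joint's range is limited). The gripper opens to 85 mm and grips with 20 to 120 N. Pads are 22 mm wide; open, the fingers measure 114 mm over their backs; the gripper's body (76 mm by 85 mm) begins 54 mm behind the grasp point. The pads swing forward as they close: fully open they stand 13 mm farther back than shut.
Start: joints at [1.227, 0.087, 0.176, 1.66, 0, 1.571], TCP at [0.185, 0.518, 0.231] pointing down, gripper open.
Joint ranges: [-3.13, 3.13], [-0.85, 1.81], [-1.15, 1.24], [-2.2, 2.28], [-1.44, 1.52], [-3.14, 3.14]. Speed limits (rad/s): [2.22, 2.22, 2.57, 3.14, 3.14, 3.14].

### API

Orientations are given as [roll, pitch, yaw] about the fixed x, y, z axes, in that order (R = Rz(yaw) Ry(pitch) Rx(roll)).
In Python, from station import bot gives the robot as it stands.
- The arm moves only by the shell command python3 -m handwheel 'ROWS' [OPENING] [FORCE]. ROWS is JSON, one flat list of numbers, 6 for each row, row after row: the shift along the tool's x, y, z each as a share of 0.03 m, from -1 to 1, then the turn, a rotation vector about the tool's x, y, z each as a share of 0.12 rad, from -1 to 1. A call has 1 to 12 rows; each row shifts and turns the commanded pose from where the row before left it, along the tool's axes as they then stand; what a row does not reach is not made up. A row lasts 1/8 s, in which the tool goes at most 62.5 mm and 10.7 degrees, less where a joint would pass 70% of its speed; a pose out of reach is approached as far as the arm can. A call with a number of a shift or a turn outside -1 to 1 is refused whole. A call with a gripper value outside its range is refused whole. OPENING is the gripper command: -1 is shut, 1 is fully open, values between are in proportion, set as the call begins (- or left out, the last holds). The fingers move at their own pace and stop on an object; FORCE is the grip in N (left out, the last holds). Time passes only in rows, so rows that do not move let the fingers close. It gives the time, the measured TCP pose, the force, the opening and the grip force at its end, in the units of the state.
- bot.get_state(): the state, without advancing time (a new reading comes with each control period).
- bot.capture(name): name is "scene" or "top"; returns the picture (384x512x3 uint8, blue, green, red); there is no depth.
- bot.camera_model(name): a dict with "vfov" (degrees; the focal length in pixels is half the picture's height over the tangent of half this angle, whatever the lens; pixels are square), "cx", "cy" (the principal point, pixels), "k1" (the pictures are not rectified: a ray, as slopes to the right and down, at radius r is drawn at 1 + k1 r^2 times it, then the intrinsics apply), "pose" (4x4, takes a point from camera to world coordinates). Camera axes: x right, y up, looking along -z (the intrinsics and any distortion apply to the point x, -y, -z); pixel columns grow to the right and rows downward; lengths in m; the calibration is good to about 2 mm. A picture is of the moment at which its call begins. camera_model takes no time and is no camera call.
- bot.sign_off(): hands the job in; it is judged then, once.
Trained networks look in the newest picture that a camera, given by its name, has taken for a name from the list of things; names that differ only in an ending like _2 or _b are one class to them, and where a whole thing is asked for, a point or a joint stands for the part that bears it (a point fixed in the world has none). Each returns a list of dicts, best first, with "p" (0 to 1); they miss things now and then, are a little off and sometimes report something else, mostly with a low value. They report only what shows in the picture. A call takes as long as a camera call.
- bot.spot_in(query, camera): "location" ([x, y, z] in m, in world coordinates, good to about 4 mm: the middle of the surface that is visible of it).
The state is a dict: "time_s": time; "joints": joint angles; "dq": joint speeds; "joint_torque": joint torques, N m; "position": TCP position; "eef_rot": TCP orientation; "contact_force": force on the tool from outside, world axes, zero at the start; "ft_torque": the same for the moment, N m; "gripper_width": opening from 0.0 (shut) to 1.0 (fully open); "grasp_force": force on a finger pad.
Only numpy, scipy, OpenCV 4.12 (cv2) and the standard library are available. Lean on these libraries where they do the work, as an engineer would, in place of code of your own. Each camera call takes 0.05 s, during which the arm holds its last target. There are 200 camera calls.

### The job

The grain mill has been cleaned and its stone put back, but the screw down in its open throat is only finger-tight: take the thicker of the two T-handle hex keys out of the wooden rack, push it gently and fully home in the screw's hexagon socket, and only then turn the screw clockwise until it comes up firm, without forcing it any further. Then hang the key back upright in its own hole of the rack. Leave the other key and the things around where they are.

Things in the scene. Friction and masses are not known exactly. Their poses are not given: they have to be found in the camera images.
- mill: Grain mill, fixed: octagonal beech case 176 mm wide, wooden spout at its -x side; origin under its middle, z up. Aluminium ring on top, rim 130 mm above the worktop. The throat is a funnel 60 mm wide at the rim, 48 mm at its floor 30 mm lower; in the floor's middle a well 35 mm wide holds the dark cap screw, whose 30 mm round head has its face 36 mm below the rim
- socket (a point): Middle of the mouth of the screw's hexagon socket, level with the head's face. z points up along the screw's axis; x and y turn with the mill, not with the hexagon. The socket is 18 mm across flats, 14 mm deep, with a 1.5 mm bevel at the mouth. How the hexagon is turned differs from run to run; a key out of step with it stops short, 2 to 5 mm below the face
- lock_screw (a joint): Turn of the screw in rad: grows clockwise seen from above; starts between 0 and 0.25, comes up firm at 1.30. Turns against a friction of about 0.1 N m and stays where it is left; firm, it resists at once: 0.2 to 0.35 N m is firm enough, over 0.45 N m the key wrenches in the socket. The value does not tell how the hexagon is turned. A key fully home has about 0.11 rad of play either way
- key_large_handle (a point): Centre of the thick T-handle key's black crossbar, where to grip it: bar 100 mm long (x), 20 mm thick (y), 24 mm high (z). z points up along the shaft. Below the bar a steel neck 16 mm wide; 27 to 32 mm below this point a round collar 36 mm wide that rests on the rack. Both keys have it at the same height. Key 0.45 to 0.58 kg, turns freely in its hole
- key_large_tip (a point): Middle of the end of the thick key's steel hexagon shaft, 112 mm below the handle's centre, axes as there. Shaft 17 mm across flats (19.6 mm across corners), 80 mm long below the collar, bevelled at the tip; flats face along x and every 60 degrees from it
- key_large: The whole thick key; origin at the tip of its shaft, axes as key_large_tip
- key_small_handle (a point): Centre of the crossbar (72 x 16 x 20 mm) of the thin key (shaft 10 mm across flats), which hangs in the other hole and is left alone. Which key hangs in which hole differs from run to run
- bore_left (a point): Middle of one hole of the key rack, level with the rack's top. The rack is a fixed wooden bridge 210 mm long (y), 64 mm deep (x), top 100 mm above the worktop, with two upright through holes 25 mm wide, 100 mm apart; y points away from the other hole. A hanging key's collar rests on the top, its tip 80 mm below it
- bore_right (a point): Middle of the rack's other hole, as bore_left, but y points towards the other hole. A coffee maker 350 mm high (fixed) stands close behind the rack and the mug, its front at about x = 0.57 m, from y = 0.02 to 0.24 m: keep the hand in front of it
- mug: White tea mug, 83 mm wide, 94 mm high, between mill and rack; origin under its middle; bystander
- grain_jar: Glass jar with honey-coloured filling and metal lid, 71 mm wide, 110 mm high; origin under its middle; bystander
- spoon: Teaspoon, 130 mm long, lying between mill and rack near the front; origin under its middle, x along it; bystander
- hopper: The mill's round wooden hopper, lifted off and stood behind the mill, heavy enough not to shift: a funnel 160 mm wide at the top, 105 mm high; origin under its middle; bystander

How it is judged:
On the way, in this order (a step that is already met when the one before it is completed fails the run):
1. the thick key is fully home in the socket (its tip 11 mm or more below the screw's face) before the screw has been turned (joint under 0.40 rad) (z of key_large_tip in the frame of socket below -0.011 m and horizontal distance between key_large_tip and socket below 0.003 m and angle between key_large_tip's own z axis and vertical below 0.1 rad and value of joint lock_screw below 0.4 rad), for 0.1 s.
2. the screw is turned firm (joint over 1.25 rad) with the key still fully home (z of key_large_tip in the frame of socket below -0.011 m and horizontal distance between key_large_tip and socket below 0.003 m and angle between key_large_tip's own z axis and vertical below 0.1 rad and value of joint lock_screw above 1.25 rad), for 0.1 s.
At the end, for the whole second after the job is handed in: The screw is still firm (joint over 1.18 rad); the thick key hangs upright (within 0.1 rad) and still in the hole it came from (tip within 20 mm of where it started), its collar down on the rack (tip 76 mm or more below the rack's top and within 8 mm of the hole's axis) (value of joint lock_screw above 1.18 rad and ((horizontal distance between key_large_tip and bore_left below 0.008 m and z of key_large_tip in the frame of bore_left below -0.076 m and distance of key_large_tip from where it was at the start of the episode below 0.02 m) or (horizontal distance between key_large_tip and bore_right below 0.008 m and z of key_large_tip in the frame of bore_right below -0.076 m and distance of key_large_tip from where it was at the start of the episode below 0.02 m)) and angle between key_large_tip's own z axis and vertical below 0.1 rad and linear speed of key_large below 0.02 m/s); the robot touches nothing.
It fails at once if the screw is forced beyond firm: more than 140 N in all between key and screw (a twist of about 0.45 N m) (contact force between key_large and lock_screw above 140 N).
It fails at once if the key is rammed with more than 50 N against the screw while it is not home in the socket, or with more than 50 N against the mill ((contact force between key_large and lock_screw above 50 N and z of key_large_tip in the frame of socket above -0.01 m) or contact force between key_large and mill above 50 N).
It fails at once if the thin key is moved more than 20 mm (distance of key_small_handle from where it was at the start of the episode above 0.02 m).
It fails at once if the mug, the honey-coloured jar or the teaspoon is moved more than 20 mm (distance of any of mug, grain_jar, spoon from where it was at the start of the episode above 0.02 m).
It also fails if it takes over 72 s, if anything falls off the work surface, if the arm or the gripper's body presses on something with over 40 N, if the wrist force passes 120 N, or if a joint passes its speed limit or range.

## Working session

There is one attempt and no reset: what is moved stays moved. The work goes in short steps, Python scripts to look and compute and a shell command to move; the robot and the scene stay as the last step left them, time stands still between calls to the robot, and variables do not carry over. Pictures are saved under pics/ and viewed, at most 10 in all, crops included, and the job is handed in when it is done.

```bash
mkdir -p pics; ls; cat > h.py <<'E'
import numpy as np, cv2
from station import bot
def proj(name,P):
    c=bot.camera_model(name); T=np.linalg.inv(np.array(c["pose"])); f=192/np.tan(np.radians(c["vfov"])/2)
    P=np.atleast_2d(P); q=P@T[:3,:3].T+T[:3,3]; s=np.c_[q[:,0]/-q[:,2],-q[:,1]/-q[:,2]]
    s=s*(1+c["k1"]*(s**2).sum(1,keepdims=True)); return s*f+[c["cx"],c["cy"]]
def onplane(name,uv,z):
    c=bot.camera_model(name); T=np.array(c["pose"]); f=192/np.tan(np.radians(c["vfov"])/2)
    d=(np.atleast_2d(np.array(uv,float))-[c["cx"],c["cy"]])/f; s=d.copy()
    for _ in range(20): s=d/(1+c["k1"]*(s**2).sum(1,keepdims=True))
    r=np.c_[s[:,0],-s[:,1],-np.ones(len(s))]@T[:3,:3].T
    return T[:3,3]+r*((z-T[2,3])/r[:,2])[:,None]
E
python3 - <<'E'
from h import *
for n in("scene","top"):
    im=bot.capture(n); cv2.imwrite(f"pics/{n}0.png",im)
    c=bot.camera_model(n); print(n,c["vfov"],c["k1"],np.round(c["pose"],3).tolist())
    for q in("mill","socket","key_large_handle","key_small_handle","bore_left","bore_right","mug","grain_jar","spoon","hopper"):
        print(q,[(np.round(d["location"],3).tolist(),round(d["p"],2)) for d in bot.spot_in(q,n)[:2]])
print(bot.get_state())
E
```

```text
pics
scene 50.55071384137497 -0.10781512973222554 [[-0.921, 0.288, -0.261, 0.264], [-0.389, -0.672, 0.63, 0.77], [0.007, 0.682, 0.731, 1.065], [0.0, 0.0, 0.0, 1.0]]
mill [([0.505, -0.145, 0.113], 0.81)]
socket [([0.51, -0.144, 0.103], 0.82)]
key_large_handle [([0.456, 0.335, 0.144], 0.81)]
key_small_handle [([0.461, 0.234, 0.141], 0.54)]
bore_left [([0.453, 0.308, 0.102], 0.57)]
bore_right [([0.45, 0.312, 0.105], 0.58), ([0.501, -0.145, 0.108], 0.44)]
mug [([0.598, -0.006, 0.054], 0.58)]
grain_jar [([0.6, -0.388, 0.079], 0.9)]
spoon [([0.447, -0.005, 0.01], 0.45)]
hopper []
top 46.805714038828356 -0.10392385749734508 [[0.02, 0.921, -0.389, 0.105], [-1.0, 0.016, -0.013, -0.05], [-0.006, 0.39, 0.921, 1.272], [0.0, 0.0, 0.0, 1.0]]
mill [([0.493, -0.186, 0.118], 0.74)]
socket [([0.495, -0.184, 0.117], 0.97), ([0.447, 0.272, 0.098], 0.74)]
key_large_handle [([0.456, 0.322, 0.144], 0.67), ([0.448, 0.271, 0.098], 0.47)]
key_small_handle [([0.464, 0.221, 0.138], 0.69)]
bore_left [([0.45, 0.275, 0.102], 0.83), ([0.496, -0.18, 0.118], 0.64)]
bore_right [([0.448, 0.271, 0.1], 0.66)]
mug [([0.61
[... 217 characters left out ...]
_s': 1.1, 'joints': array([1.22697293e+00, 8.69042259e-02, 1.75920533e-01, 1.65983529e+00,
       3.72245636e-05, 1.57076315e+00]), 'dq': array([-4.87459338e-04, -3.08349945e-04, -3.73015196e-04,  9.21232612e-05,
       -3.02144773e-04, -2.38356103e-04]), 'joint_torque': array([-2.18462694e-03, -5.20116699e+01,  4.64863837e+01,  1.87429767e-03,
       -8.66083747e-05,  6.57094049e-06]), 'position': array([0.1853855 , 0.51780364, 0.23129239]), 'eef_rot': array([-3.14157000e+00, -3.72253150e-05,  2.79780242e+00]), 'contact_force': array([-0.37792479, -0.15039967,  0.35181782]), 'ft_torque': array([ 0.01049364, -0.01615929, -0.04282904]), 'grasp_force': 0.0, 'gripper_width': 1.0031346138834807}
```

View pics/scene0.png

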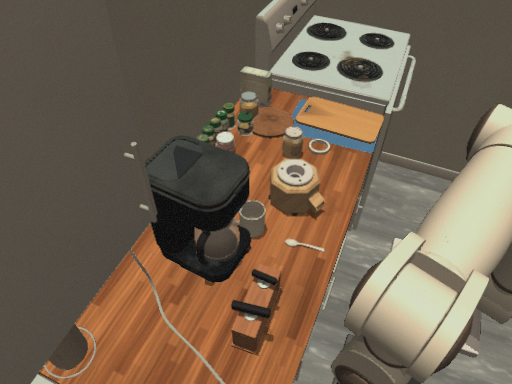

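View pics/top0.png

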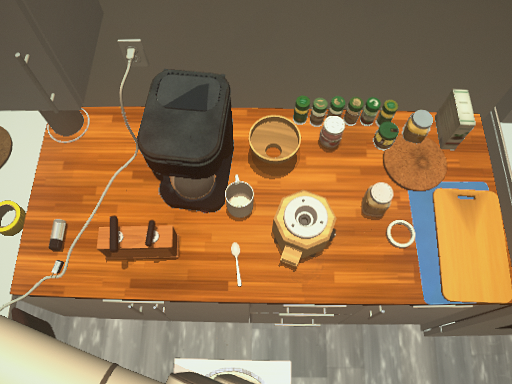

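```bash
python3 - <<'E'
from h import *
t=cv2.imread("pics/top0.png"); s=cv2.imread("pics/scene0.png")
def crop(im,x,y,w,h): return cv2.resize(im[y:y+h,x:x+w],(400,300),interpolation=cv2.INTER_CUBIC)
cv2.imwrite("pics/c0.png",np.vstack([np.hstack([crop(t,90,205,100,75),crop(t,255,180,100,75)]),np.hstack([crop(s,220,265,100,75),crop(s,250,150,100,75)])]))
for n,uv,z in(("top",(305,218),.13),("scene",(295,172),.13),("top",(114,234),.144),("scene",(251,309),.144),("top",(152,232),.144),("scene",(265,277),.144)): print(n,uv,onplane(n,uv,z).round(3))
E
```

```text
top (305, 218) [[ 0.513 -0.193  0.13 ]]
scene (295, 172) [[ 0.524 -0.188  0.13 ]]
top (114, 234) [[0.453 0.322 0.144]]
scene (251, 309) [[0.458 0.334 0.144]]
top (152, 232) [[0.461 0.219 0.144]]
scene (265, 277) [[0.46  0.235 0.144]]
```

View pics/c0.png

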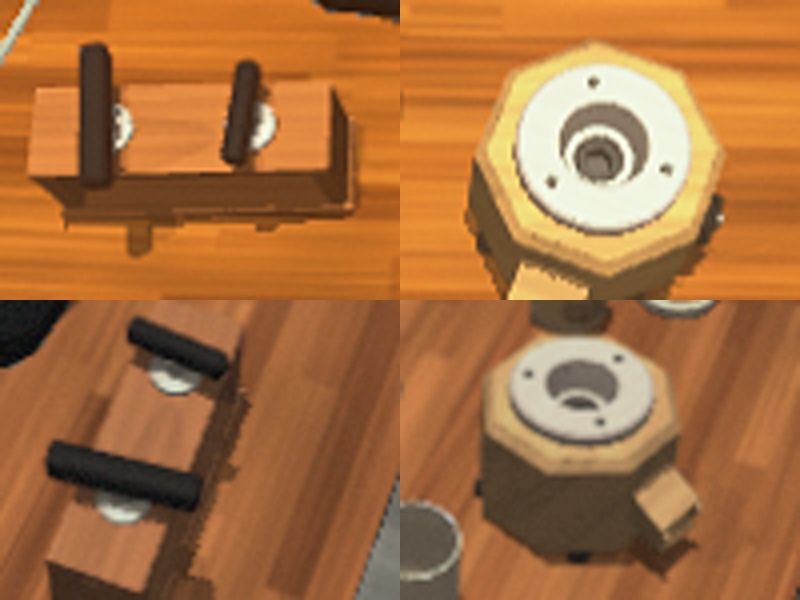

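```bash
python3 - <<'E'
from h import *
from scipy.optimize import least_squares
for n,wins,ring in(("top",((108,212,13,45),(145,217,12,32)),(275,190,60,55)),("scene",((228,298,46,32),(248,266,34,20)),(270,155,50,32))):
    im=cv2.imread(f"pics/{n}0.png"); g=im.max(2)
    for x,y,w,h in wins:
        m=(g[y:y+h,x:x+w]<85).astype(np.uint8); k,l,st,_=cv2.connectedComponentsWithStats(m); i=1+st[1:,4].argmax()
        v,u=np.nonzero(l==i); r=cv2.minAreaRect(np.c_[u+x,v+y].astype(np.float32))
        bx=cv2.boxPoints(r); 
        if np.linalg.norm(bx[0]-bx[1])>np.linalg.norm(bx[1]-bx[2]): bx=np.roll(bx,-1,0)
        e=np.array([(bx[0]+bx[1])/2,(bx[2]+bx[3])/2]); P=onplane(n,e,.132); d=P[1]-P[0]
        print(n,"bar",e.round(1).tolist(),P.mean(0).round(4),"len",np.linalg.norm(d).round(3),"yaw",(np.degrees(np.arctan2(d[1],d[0]))%180).round(1))
    x,y,w,h=ring; c=im[y:y+h,x:x+w].astype(int); m=((c.min(2)>150)&(c.max(2)-c.min(2)<40)).astype(np.uint8)
    k,l,st,_=cv2.connectedComponentsWithStats(m); i=1+st[1:,4].argmax(); cs,_=cv2.findContours((l==i).astype(np.uint8),0,cv2.CHAIN_APPROX_NONE)
    pts=cv2.convexHull(max(cs,key=len))[:,0]+[x,y]
    P=onplane(n,pts,.13)[:,:2]
    s=least_squares(lambda q:np.hypot(*(P-q[:2]).T)-q[2],[.51,-.19,.05],loss="soft_l1",f_scale=.001); print(n,"ring",s.x.round(4),np.abs(s.fun).mean().round(4),len(P))
E
```

```text
top bar [[113.0, 216.0], [113.0, 255.0]] [0.4533 0.3283 0.132 ] len 0.111 yaw 7.6
top bar [[151.89999389648438, 220.8000030517578], [148.3000030517578, 245.89999389648438]] [0.4611 0.2268 0.132 ] len 0.071 yaw 177.9
top ring [ 0.5201 -0.1946  0.0581] 0.0002 25
scene bar [[273.79998779296875, 313.20001220703125], [231.60000610351562, 315.5]] [0.4503 0.3401 0.132 ] len 0.105 yaw 26.4
scene bar [[251.10000610351562, 274.0], [279.3999938964844, 282.6000061035156]] [0.4612 0.2313 0.132 ] len 0.079 yaw 3.5
scene ring [ 0.5252 -0.1919  0.0576] 0.0004 22
```

```bash
python3 - <<'E'
from h import *
for n,e in(("top",[(113.9,215.9),(113.8,251.5)]),("scene",[(232.5,304.5),(270,312.5)])):
    P=onplane(n,np.array(e),.132); d=P[1]-P[0]; print(n,P.mean(0).round(4),np.linalg.norm(d).round(3),(np.degrees(np.arctan2(d[1],d[0]))%180).round(1))
E
```

```text
top [0.4583 0.3265 0.132 ] 0.102 7.4
scene [0.4603 0.3268 0.132 ] 0.097 9.9
```

```bash
python3 -m handwheel '[-1,0,0,0,0,0,-1,0,0,0,0,0]' 1 40
```

```text
time_s: 1.35
position: [0.2423, 0.4974, 0.2313]
eef_rot: [3.141, 0.0, 2.799]
contact_force: [0.2, 1.7, -0.4]
gripper_width: 1.0
grasp_force: 0.0
```

```bash
python3 -m handwheel '[-0.97,-0.326,0,0,0,0,-0.97,-0.326,0,0,0,0,-0.97,-0.326,0,0,0,0,-0.97,-0.326,0,0,0,0,-0.97,-0.326,0,0,0,0,-0.97,-0.326,0,0,0,0,-0.97,-0.326,0,0,0,0,-0.97,-0.326,0,0,0,0,-0.97,-0.326,0,0,0,0,0,0,0,0,0,-1,0,0,0,0,0,-1,0,0,0,0,0,-1]'; python3 -m handwheel '[0,0,0.4,0,0,-1,0,0,0.5,0,0,-0.1,0,0,0,0,0,0]'
```

```text
time_s: 2.85
position: [0.4589, 0.3263, 0.2312]
eef_rot: [-3.142, -0.0, -3.122]
contact_force: [0.3, -0.6, -0.3]
gripper_width: 1.001
grasp_force: 0.0
time_s: 3.22
position: [0.4583, 0.3261, 0.2027]
eef_rot: [-3.141, -0.002, -2.996]
contact_force: [0.1, -0.2, 1.0]
gripper_width: 0.999
grasp_force: 0.0
```

```bash
python3 -m handwheel '[0,0,1,0,0,0,0,0,1,0,0,0,0,0,1,0,0,0,0,0,0,0,0,0]'; python3 -m handwheel '[0,0,0,0,0,0,0,0,0,0,0,0,0,0,0,0,0,0,0,0,0,0,0,0,0,0,0,0,0,0,0,0,0,0,0,0,0,0,0,0,0,0,0,0,0,0,0,0]' -1 60; python3 - <<'E'
from h import *
print(bot.get_state())
im=bot.capture("scene");t=bot.capture("top")
c=lambda im,x,y:cv2.resize(im[y:y+75,x:x+100],(400,300),interpolation=cv2.INTER_CUBIC)
cv2.imwrite("pics/g.png",np.hstack([c(t,90,190),c(im,210,255)]))
E
```

```text
time_s: 3.72
position: [0.4578, 0.3257, 0.1125]
eef_rot: [-3.14, -0.003, -2.995]
contact_force: [-0.0, -0.7, -0.5]
gripper_width: 0.999
grasp_force: 0.0
time_s: 4.72
position: [0.459, 0.3268, 0.1151]
eef_rot: [3.141, 0.001, -2.993]
contact_force: [-0.3, 0.4, 5.9]
gripper_width: 0.221
grasp_force: 59.4
{'time_s': 4.725, 'joints': array([ 6.18566738e-01,  1.04627984e-01, -2.91264027e-02,  1.43565545e+00,
        1.55853333e-04,  4.70322232e-01]), 'dq': array([ 0.00168843,  0.0007536 ,  0.00010807,  0.00012223,  0.00035654,
       -0.00114448]), 'joint_torque': array([-6.52482938e-01, -5.05014074e+01,  4.41515243e+01, -1.12000485e-01,
       -2.34929938e-01, -2.83665641e-02]), 'position': array([0.45902251, 0.32676263, 0.1150956 ]), 'eef_rot': array([ 3.14082540e+00,  1.16532235e-03, -2.99334849e+00]), 'contact_force': array([-0.33297906,  0.41762207,  5.94777442]), 'ft_torque': array([ 0.12357858,  0.1360393 , -0.01034043]), 'grasp_force': 59.366455078125, 'gripper_width': 0.22060702070382252}
```

View pics/g.png

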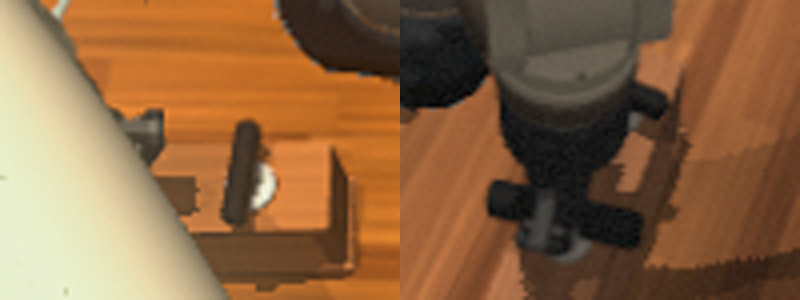

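```bash
python3 -m handwheel '[0,0,-0.3,0,0,0,0,0,-0.9,0,0,0,0,0,-0.9,0,0,0,0,0,-0.9,0,0,0,0,0,-0.9,0,0,0,0,0,-0.7,0,0,0,0,0,0,0,0,0]'; python3 - <<'E'
from h import *
s=bot.get_state(); print(s["position"],s["contact_force"],s["ft_torque"],s["gripper_width"])
im=bot.capture("scene");cv2.imwrite("pics/l.png",cv2.resize(im[180:330,160:360],(800,600),interpolation=cv2.INTER_CUBIC))
E
```

```text
time_s: 5.7
position: [0.4591, 0.3266, 0.2534]
eef_rot: [3.141, 0.002, -2.993]
contact_force: [0.6, -0.8, -4.7]
gripper_width: 0.225
grasp_force: 59.3
[0.45912769 0.32659413 0.25341415] [ 0.60028263 -0.80949492 -4.74557658] [ 0.04238773  0.00603428 -0.03739909] 0.2246020739255986
```

View pics/l.png

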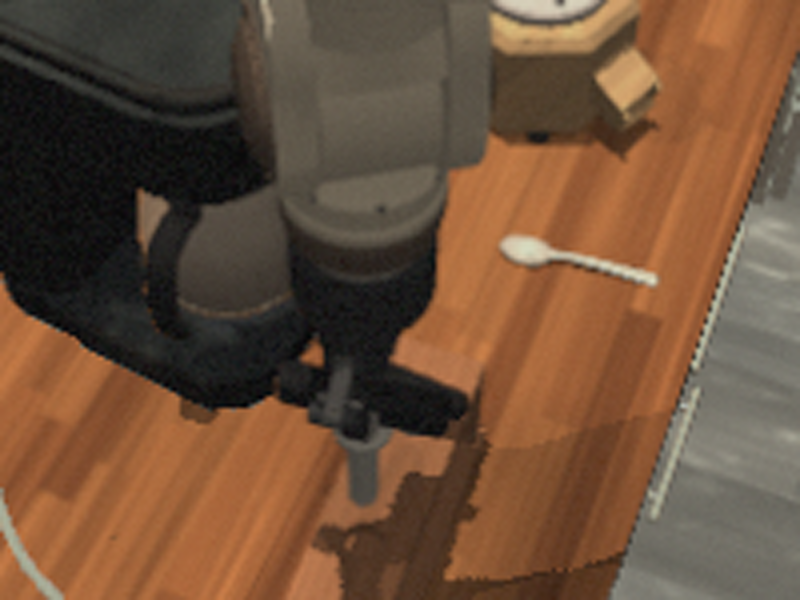

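```bash
python3 - <<'E'
from h import *
print("pred tip,collar,bar",proj("scene",[[.459,.3266,.160],[.459,.3266,.243],[.459,.3266,.272]]).round(1).tolist())
print(onplane("scene",(250.8,304.5),.16).round(4),onplane("scene",(250.5,289),.243).round(4), onplane("scene",((228.8+276.8)/2,278),.272).round(4))
E
python3 -m handwheel '[0.143,-0.952,0,0,0,0,0.143,-0.952,0,0,0,0,0.143,-0.952,0,0,0,0,0.143,-0.952,0,0,0,0,0.143,-0.952,0,0,0,0,0.143,-0.952,0,0,0,0,0.143,-0.952,0,0,0,0,0.143,-0.952,0,0,0,0,0.143,-0.952,0,0,0,0,0.143,-0.952,0,0,0,0,0.143,-0.952,0,0,0,0,0.143,-0.952,0,0,0,0]'
```

```text
pred tip,collar,bar [[251.6, 303.3], [251.5, 285.9], [251.4, 279.3]]
[[0.4595 0.3305 0.16  ]] [[0.4578 0.3349 0.243 ]] [[0.4575 0.3223 0.272 ]]
time_s: 7.25
position: [0.4579, -0.0211, 0.2507]
eef_rot: [3.141, -0.002, -2.993]
contact_force: [0.2, 0.9, -4.8]
gripper_width: 0.224
grasp_force: 59.6
```

```bash
python3 -m handwheel '[-0.182,-0.856,0,0,0,0,-0.182,-0.856,0,0,0,0,-0.182,-0.856,0,0,0,0,-0.182,-0.856,0,0,0,0,-0.182,-0.856,0,0,0,0,-0.182,-0.856,0,0,0,0,-0.182,-0.856,0,0,0,0,0,0,0.3,0,0,0,0,0,0.3,0,0,0,0,0,0,0,0,0]'; python3 - <<'E'
from h import *
a=bot.capture("scene");b=bot.capture("top");p=bot.get_state()["position"]
print(p, proj("scene",[[p[0],p[1],p[2]-.093],[p[0],p[1],p[2]+.019]]).round(1).tolist(), proj("top",[[p[0],p[1],p[2]-.093],[p[0],p[1],p[2]+.019]]).round(1).tolist())
c=lambda im,x,y:cv2.resize(im[y:y+75,x:x+50],(400,600),interpolation=cv2.INTER_CUBIC)
cv2.imwrite("pics/m.png",np.hstack([c(b,280,170),c(a,270,125)]))
E
```

```text
time_s: 8.5
position: [0.5221, -0.1914, 0.2329]
eef_rot: [3.14, -0.002, -2.993]
contact_force: [0.2, 0.2, -4.5]
gripper_width: 0.221
grasp_force: 59.7
[ 0.52256694 -0.19166079  0.23431626] [[296.0, 168.8], [298.7, 142.7]] [[305.0, 213.3], [310.1, 197.8]]
```

View pics/m.png

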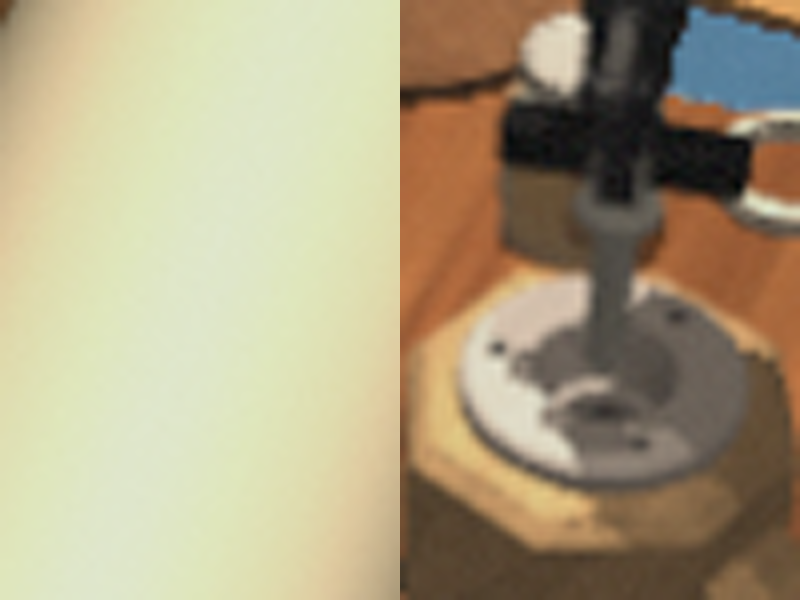

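```bash
python3 -m handwheel '[0,-0.05,0.3,0,0,0,0,0,0.3,0,0,0,0,0,0.3,0,0,0,0,0,0.3,0,0,0,0,0,0,0,0,0]'; python3 -m handwheel '[0,0,0.1,0,0,0,0,0,0.1,0,0,0,0,0,0,0,0,0]';python3 -m handwheel '[0,0,0.1,0,0,0,0,0,0.1,0,0,0,0,0,0,0,0,0]';python3 -m handwheel '[0,0,0.1,0,0,0,0,0,0,0,0,0]'
```

```text
time_s: 9.22
position: [0.5227, -0.1936, 0.1973]
eef_rot: [3.141, -0.001, -2.993]
contact_force: [-0.2, 0.4, -4.6]
gripper_width: 0.222
grasp_force: 59.7
time_s: 9.6
position: [0.523, -0.1937, 0.1921]
eef_rot: [3.141, -0.0, -2.993]
contact_force: [-0.1, 0.1, -4.6]
gripper_width: 0.225
grasp_force: 59.8
time_s: 9.98
position: [0.5228, -0.1938, 0.1859]
eef_rot: [-3.142, -0.001, -2.993]
contact_force: [-0.2, -1.2, -7.1]
gripper_width: 0.221
grasp_force: 59.6
time_s: 10.22
position: [0.5228, -0.1941, 0.1831]
eef_rot: [-3.141, -0.001, -2.994]
contact_force: [-1.3, -2.2, -3.4]
gripper_width: 0.224
grasp_force: 60.0
```

```bash
python3 -m handwheel '[0,0,0.06,0,0,0,0,0,0,0,0,0]';python3 -m handwheel '[0,0,0.06,0,0,0,0,0,0,0,0,0]'; python3 -c "
from h import *
s=bot.get_state();print(s['contact_force'],s['ft_torque'])"
```

```text
time_s: 10.48
position: [0.5229, -0.194, 0.1813]
eef_rot: [-3.141, -0.001, -2.994]
contact_force: [-2.2, -3.3, -3.2]
gripper_width: 0.225
grasp_force: 60.0
time_s: 10.72
position: [0.5229, -0.194, 0.1795]
eef_rot: [-3.141, -0.0, -2.994]
contact_force: [-2.6, -4.4, -2.3]
gripper_width: 0.224
grasp_force: 60.1
[-2.63759657 -4.41160916 -2.25152421] [-1.27568591  0.77755692  0.01457922]
```

```bash
python3 -m handwheel '[0.04,-0.045,0,0,0,0,0,0,0,0,0,0]'; python3 -c "
from h import *
s=bot.get_state();print(s['contact_force'],s['ft_torque'])";python3 -m handwheel '[0,0,0.06,0,0,0,0,0,0,0,0,0]'
```

```text
time_s: 10.98
position: [0.5222, -0.1948, 0.1795]
eef_rot: [3.14, 0.001, -2.993]
contact_force: [-0.1, 0.1, -4.4]
gripper_width: 0.22
grasp_force: 59.9
[-0.09782325  0.081729   -4.40609226] [-0.04738925  0.00270891 -0.01618955]
time_s: 11.22
position: [0.5221, -0.1949, 0.1776]
eef_rot: [3.141, 0.0, -2.993]
contact_force: [0.1, 0.8, -5.0]
gripper_width: 0.224
grasp_force: 59.8
```

```bash
python3 -m handwheel '[0,0,0.06,0,0,0,0,0,0,0,0,0]';python3 -m handwheel '[0,0,0.06,0,0,0,0,0,0,0,0,0]';python3 -m handwheel '[0,0,0.06,0,0,0,0,0,0,0,0,0]'; python3 -c "
from h import *
s=bot.get_state();print(s['contact_force'],s['ft_torque'])"
```

```text
time_s: 11.48
position: [0.5221, -0.195, 0.1759]
eef_rot: [3.141, 0.0, -2.993]
contact_force: [-0.4, 0.3, -4.5]
gripper_width: 0.221
grasp_force: 59.7
time_s: 11.72
position: [0.5222, -0.1952, 0.175]
eef_rot: [-3.141, 0.001, -2.993]
contact_force: [-0.2, 2.9, 2.9]
gripper_width: 0.221
grasp_force: 61.0
time_s: 11.98
position: [0.5225, -0.1952, 0.1749]
eef_rot: [-3.14, 0.003, -2.993]
contact_force: [-3.6, 4.6, 13.1]
gripper_width: 0.223
grasp_force: 62.7
[-3.55794983  4.58787333 13.10693067] [ 1.09107102  0.90729621 -0.01214704]
```

```bash
python3 -m handwheel '[0,0,-0.05,0,0,0,0,0,0,0,0,0]'; python3 -m handwheel '[0,0,0,0,0,0.7,0,0,0,0,0,0.7,0,0,0,0,0,0.7,0,0,0,0,0,0]'; python3 -c "
from h import *
s=bot.get_state();print(s['contact_force'],s['ft_torque'],s['joints'][5])"
```

```text
time_s: 12.22
position: [0.5223, -0.1952, 0.1749]
eef_rot: [-3.141, 0.001, -2.993]
contact_force: [-1.4, 2.6, 8.0]
gripper_width: 0.224
grasp_force: 61.6
time_s: 12.72
position: [0.5223, -0.1951, 0.175]
eef_rot: [3.141, 0.001, 3.037]
contact_force: [-1.9, 4.5, 7.2]
gripper_width: 0.221
grasp_force: 61.8
[-1.89760925  4.46894854  7.21972636] [1.0515656  0.51251328 0.02840637] -0.25299568494561286
```

```bash
python3 -m handwheel '[0.024,0.038,0,0,0,0,0,0,0,0,0,0.7,0,0,0,0,0,0.7,0,0,0,0,0,0]'; python3 -c "
from h import *
s=bot.get_state();print(s['contact_force'],s['ft_torque'],s['joints'][5])"
```

```text
time_s: 13.22
position: [0.5219, -0.1945, 0.1749]
eef_rot: [-3.141, 0.002, 2.868]
contact_force: [-0.7, 0.3, 6.8]
gripper_width: 0.224
grasp_force: 61.4
[-0.73835214  0.25958082  6.78616447] [ 0.21429151  0.21222377 -0.02983586] -0.08333392934887322
```

```bash
python3 -m handwheel '[0,0,0,0,0,0.7,0,0,0,0,0,0.7,0,0,0,0,0,0]'; python3 -c "
from h import *
s=bot.get_state();print(s['contact_force'],s['ft_torque'],s['joints'][5])"
```

```text
time_s: 13.6
position: [0.5219, -0.1945, 0.175]
eef_rot: [-3.141, 0.002, 2.7]
contact_force: [-1.3, 0.7, 6.1]
gripper_width: 0.228
grasp_force: 61.5
[-1.30397193  0.6888372   6.13865183] [ 0.31365788  0.28259861 -0.01006665] 0.08466417171573377
```

```bash
python3 -m handwheel '[0,0,0,0,0,0.7,0,0,0,0,0,0.7]'; python3 - <<'E'
from h import *
s=bot.get_state();print(s['contact_force'],s['ft_torque'],s['joints'][5])
a=bot.capture("scene"); p=s["position"]
print(proj("scene",[[p[0],p[1],p[2]-.013],[p[0],p[1],p[2]-.008]]))
cv2.imwrite("pics/n.png",cv2.resize(a[125:200,250:350],(800,600),interpolation=cv2.INTER_CUBIC))
E
```

```text
time_s: 13.85
position: [0.5218, -0.1945, 0.1749]
eef_rot: [-3.142, 0.002, 2.531]
contact_force: [-1.3, 1.8, 7.2]
gripper_width: 0.226
grasp_force: 61.6
[-1.2891742   1.81833556  7.19067949] [0.38587838 0.35058832 0.09078722] 0.254101427349425
[[296.94836856 163.79188117]
 [297.06586215 162.66519183]]
```

View pics/n.png

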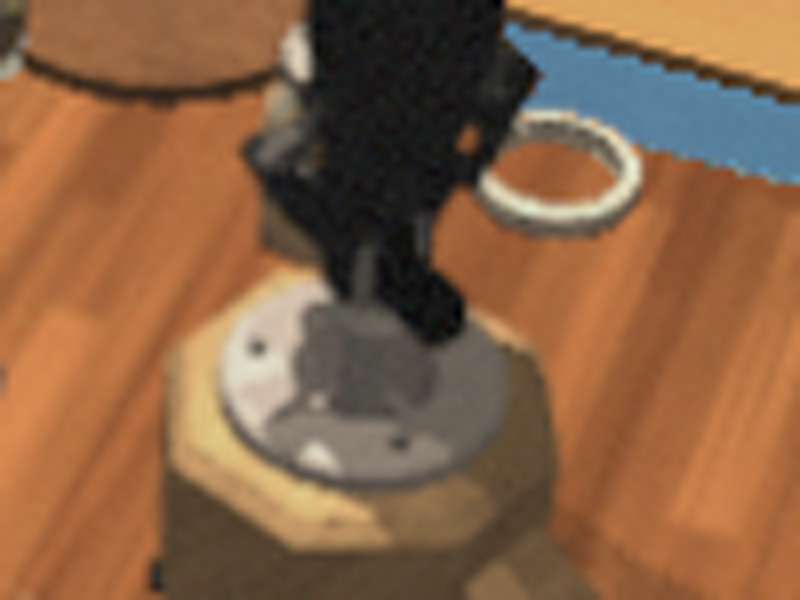

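```bash
python3 -m handwheel '[0,0,0,0,0,0.7,0,0,0,0,0,0.7,0,0,0,0,0,0.5]'; python3 -c "
from h import *
s=bot.get_state();print(s['contact_force'],s['ft_torque'],s['joints'][5])"; for i in 1 2; do python3 -m handwheel '[0,0,0,0,0,0.25]'; python3 -c "
from h import *
s=bot.get_state();print(s['contact_force'],s['ft_torque'],s['joints'][5])";done
```

```text
time_s: 14.28
position: [0.5218, -0.1944, 0.1749]
eef_rot: [3.141, 0.002, 2.304]
contact_force: [-1.0, 0.8, 6.8]
gripper_width: 0.222
grasp_force: 61.6
[-1.01981013  0.84630875  6.81714542] [0.44718205 0.37634752 0.15887162] 0.4817077081263245
time_s: 14.4
position: [0.5218, -0.1944, 0.175]
eef_rot: [3.141, 0.002, 2.274]
contact_force: [-1.7, 2.0, 5.8]
gripper_width: 0.224
grasp_force: 61.6
[-1.71591655  2.04059463  5.84223704] [0.41919208 0.4004218  0.1337592 ] 0.51086054312269
time_s: 14.52
position: [0.5218, -0.1943, 0.1749]
eef_rot: [3.141, 0.002, 2.245]
contact_force: [-1.6, 2.8, 7.4]
gripper_width: 0.223
grasp_force: 61.6
[-1.60292311  2.84839111  7.36806294] [0.45407113 0.43293977 0.11647197] 0.5404339089196882
```

```bash
cat > f.py <<'E'
from station import bot
s=bot.get_state();print(s['contact_force'].round(1),s['ft_torque'].round(3),s['joints'][5].round(3))
E
python3 -m handwheel '[0,0,0,0,0,0.2]' >/dev/null; python3 f.py;python3 -m handwheel '[0,0,0,0,0,0.2]' >/dev/null; python3 f.py;python3 -m handwheel '[0,0,0,0,0,0.2]' >/dev/null; python3 f.py
```

```text
[-1.6  1.6  6.3] [0.474 0.414 0.124] 0.564
[-0.9  2.   6.9] [0.442 0.423 0.074] 0.588
[-1.2  1.6  7.1] [0.512 0.403 0.076] 0.612
```

```bash
python3 -m handwheel '[0,0,0,0,0,0.2]' >/dev/null; python3 f.py;python3 -m handwheel '[0,0,0,0,0,0.2]' >/dev/null; python3 f.py
```

```text
[-1.9  1.4  7.5] [0.568 0.43  0.103] 0.636
[-1.8  1.9  6.6] [0.555 0.471 0.158] 0.66
```

```bash
python3 -m handwheel '[0,0,0,0,0,0.2]' >/dev/null; python3 f.py;python3 -m handwheel '[0,0,0,0,0,0.2]' >/dev/null; python3 f.py
```

```text
[-1.2  1.8  7.5] [0.541 0.48  0.075] 0.684
[-0.9  1.9  7. ] [0.537 0.391 0.091] 0.708
```

```bash
python3 -m handwheel '[0,0,0,0,0,0.2]' >/dev/null; python3 f.py;python3 -m handwheel '[0,0,0,0,0,0.2]' >/dev/null; python3 f.py
```

```text
[-1.9  2.7  6.5] [0.503 0.443 0.1  ] 0.732
[-2.1  3.   7.6] [0.583 0.431 0.26 ] 0.756
```

```bash
python3 -m handwheel '[0,0,0,0,0,0]' >/dev/null; python3 f.py; python3 -m handwheel '[0,0,0,0,0,0.06]' >/dev/null; python3 f.py
```

```text
[-1.4  2.5  7.6] [0.554 0.442 0.158] 0.756
[-0.1  1.5  7.2] [0.56  0.42  0.279] 0.763
```

```bash
for i in 1; do python3 -m handwheel '[0,0,0,0,0,0]' >/dev/null; python3 f.py; python3 -m handwheel '[0,0,0,0,0,0.06]' >/dev/null; python3 f.py;python3 -m handwheel '[0,0,0,0,0,0]' >/dev/null; python3 f.py;  done
```

```text
[-1.7  1.3  7.4] [0.537 0.49  0.222] 0.762
[-1.8  2.3  6.8] [0.582 0.466 0.253] 0.77
[-1.4  2.6  7.3] [0.597 0.453 0.289] 0.77
```

```bash
for i in 1 2 3; do python3 -m handwheel '[0,0,0,0,0,0]' >/dev/null; python3 f.py; done
```

```text
[-1.3  1.9  6.6] [0.497 0.476 0.225] 0.77
[-1.8  2.7  6.9] [0.564 0.489 0.322] 0.77
[-1.7  2.5  7.5] [0.521 0.453 0.317] 0.77
```

```bash
python3 -m handwheel '[0,0,0,0,0,-0.4,0,0,0,0,0,-0.5,0,0,0,0,0,0]' ; python3 f.py; python3 -m handwheel '[0,0,-0.15,0,0,0,0,0,-0.15,0,0,0,0,0,-0.3,0,0,0,0,0,0,0,0,0]'; python3 f.py
```

```text
time_s: 17.02
position: [0.5218, -0.1944, 0.1749]
eef_rot: [3.141, 0.002, 2.124]
contact_force: [-0.4, 1.4, 7.0]
gripper_width: 0.219
grasp_force: 61.4
[-0.4  1.4  7. ] [0.481 0.345 0.026] 0.661
time_s: 17.52
position: [0.5217, -0.1943, 0.1929]
eef_rot: [3.141, 0.001, 2.123]
contact_force: [0.7, -0.3, -4.9]
gripper_width: 0.222
grasp_force: 60.1
[ 0.7 -0.3 -4.9] [-0.021 -0.032 -0.034] 0.662
```

```bash
python3 -m handwheel '[0,0,-0.7,0,0,0,0,0,-0.7,0,0,0,0,0,-0.7,0,0,-0.7,0,0,0,0,0,-1,0,0,0,0,0,-1,0,0,0,0,0,-1,0,0,0,0,0,-1,0,0,0,0,0,-1,0,0,0,0,0,-1,0,0,0,0,0,-1,0,0,0,0,0,-1]'; python3 -m handwheel '[0,0,0,0,0,-1,0,0,0,0,0,0]'
```

```text
time_s: 18.9
position: [0.5214, -0.1942, 0.2548]
eef_rot: [-3.141, -0.0, -3.112]
contact_force: [0.4, 0.4, -4.3]
gripper_width: 0.221
grasp_force: 59.9
time_s: 19.15
position: [0.5214, -0.1941, 0.2549]
eef_rot: [-3.142, -0.0, -2.997]
contact_force: [-0.7, -0.2, -4.5]
gripper_width: 0.223
grasp_force: 59.9
```

```bash
python3 -m handwheel '[0.207,0.984,0,0,0,0,0.207,0.984,0,0,0,0,0.207,0.984,0,0,0,0,0.207,0.984,0,0,0,0,0.207,0.984,0,0,0,0,0.207,0.984,0,0,0,0]'; python3 -m handwheel '[-0.14,0.965,0,0,0,0,-0.14,0.965,0,0,0,0,-0.14,0.965,0,0,0,0,-0.14,0.965,0,0,0,0,-0.14,0.965,0,0,0,0,-0.14,0.965,0,0,0,0,-0.14,0.965,0,0,0,0,-0.14,0.965,0,0,0,0,-0.14,0.965,0,0,0,0,-0.14,0.965,0,0,0,0,-0.14,0.965,0,0,0,0]'; python3 -m handwheel '[0,0,0,0,0,0,0,0,0,0,0,0]'
```

```text
time_s: 19.9
position: [0.4584, -0.0234, 0.255]
eef_rot: [-3.141, 0.0, -2.999]
contact_force: [0.6, 0.2, -3.2]
gripper_width: 0.224
grasp_force: 60.2
time_s: 21.28
position: [0.4582, 0.2985, 0.255]
eef_rot: [-3.141, 0.0, -2.999]
contact_force: [0.2, -0.2, -3.4]
gripper_width: 0.224
grasp_force: 60.2
time_s: 21.52
position: [0.4582, 0.2972, 0.2548]
eef_rot: [-3.141, -0.0, -2.997]
contact_force: [0.4, -0.4, -5.1]
gripper_width: 0.225
grasp_force: 60.4
```

```bash
python3 -m handwheel '[-0.17,0.97,0,0,0,0,0,0,0.6,0,0,0,0,0,0.6,0,0,0,0,0,0.6,0,0,0,0,0,0,0,0,0]'; python3 -m handwheel '[0,0,0.15,0,0,0,0,0,0.15,0,0,0,0,0,0.15,0,0,0,0,0,0,0,0,0]'; python3 f.py
```

```text
time_s: 22.15
position: [0.4588, 0.3259, 0.1999]
eef_rot: [-3.14, -0.002, -2.998]
contact_force: [0.2, -0.9, -3.9]
gripper_width: 0.223
grasp_force: 60.5
time_s: 22.65
position: [0.459, 0.327, 0.1871]
eef_rot: [-3.141, -0.0, -2.996]
contact_force: [0.8, -0.3, -5.1]
gripper_width: 0.226
grasp_force: 60.7
[ 0.8 -0.3 -5.1] [-0.004  0.019 -0.038] 0.473
```

In the hole with no contact; lower on.

```bash
python3 -m handwheel '[0,0,0.4,0,0,0,0,0,0.4,0,0,0,0,0,0.4,0,0,0,0,0,0.4,0,0,0,0,0,0.4,0,0,0,0,0,0,0,0,0]'; python3 f.py;  python3 -m handwheel '[0,0,0.15,0,0,0,0,0,0.15,0,0,0,0,0,0,0,0,0]'; python3 f.py
```

```text
time_s: 23.4
position: [0.4586, 0.3267, 0.1262]
eef_rot: [-3.141, -0.002, -2.996]
contact_force: [-1.4, 0.1, -4.6]
gripper_width: 0.218
grasp_force: 60.5
[-1.4  0.1 -4.6] [ 0.067 -0.03  -0.   ] 0.473
time_s: 23.78
position: [0.459, 0.327, 0.1182]
eef_rot: [-3.141, -0.0, -2.996]
contact_force: [-0.4, 0.5, -4.2]
gripper_width: 0.227
grasp_force: 60.7
[-0.4  0.5 -4.2] [-0.014 -0.07   0.002] 0.473
```

```bash
python3 -m handwheel '[0,0,0.1,0,0,0,0,0,0,0,0,0,0,0,0.03,0,0,0,0,0,0,0,0,0]'; python3 f.py
```

```text
time_s: 24.28
position: [0.4592, 0.3271, 0.1151]
eef_rot: [3.141, 0.001, -2.996]
contact_force: [-2.2, -1.6, 0.5]
gripper_width: 0.221
grasp_force: 61.2
[-2.2 -1.6  0.5] [-0.199  0.349  0.009] 0.473
```

```bash
python3 -m handwheel '[0,0,0,0,0,0,0,0,0,0,0,0,0,0,0,0,0,0,0,0,0,0,0,0,0,0,0,0,0,0,0,0,0,0,0,0,0,0,0,0,0,0]' 1; python3 -m handwheel '[0,0,-0.5,0,0,0,0,0,-1,0,0,0,0,0,-1,0,0,0,0,0,-1,0,0,0,0,0,-1,0,0,0,1,0,0,0,0,0,1,0,0,0,0,0,1,0,0,0,0,0,1,0,0,0,0,0,0,0,0,0,0,0]'; python3 - <<'E'
from h import *
t=bot.capture("top");a=bot.capture("scene")
print(bot.spot_in("key_large_handle","scene")[:1],bot.spot_in("key_small_handle","scene")[:1])
cv2.imwrite("pics/z.png",np.hstack([cv2.resize(t[170:290,80:240],(400,300)),cv2.resize(a[255:330,210:310],(400,300))]))
E
```

```text
time_s: 25.15
position: [0.4591, 0.3271, 0.1146]
eef_rot: [3.142, 0.0, -2.996]
contact_force: [-0.3, 0.5, -0.2]
gripper_width: 0.996
grasp_force: 0.0
time_s: 26.4
position: [0.3393, 0.3096, 0.2514]
eef_rot: [3.14, 0.002, -2.994]
contact_force: [-0.1, 0.3, 0.0]
gripper_width: 0.997
grasp_force: 0.0
[{'location': [0.4562, 0.3339, 0.1445], 'p': 0.61}] [{'location': [0.4601, 0.237, 0.1408], 'p': 0.77}]
```

View pics/z.png

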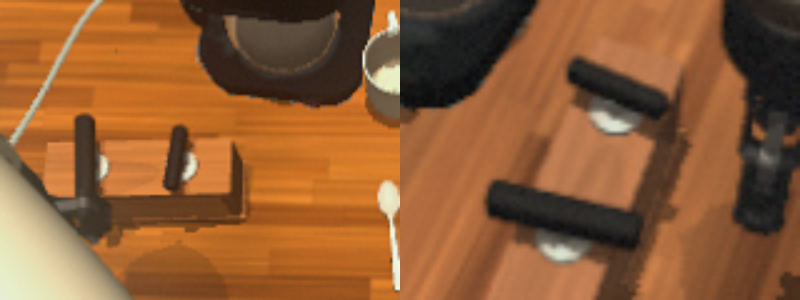

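The key hangs upright in its own hole, at the same place as at the start, and the hand is clear of everything.

```bash
python3 -c "
from station import bot
print(bot.sign_off())"
```

```text
the job is handed in; nothing more can be done
None
```

The job is handed in: I pushed the thick key fully home (about 14 mm by my reckoning), turned the screw clockwise until it came up firm at about 0.3 N m, and hung the key back in its own hole; the sign-off returned no verdict.

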